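Stand the slumped book back up and close the bookend

ROBOT

A 6-joint arm with a two-finger parallel gripper is mounted at the origin on the work surface. World frame = base frame: x ahead of the robot, y to its left, z up, the work surface at z = 0. Lengths are in mm, angles in rad, forces in N, time in s.
With the tool pointing down it reaches from about 350 to 850 mm from the base axis. Payload 8.1 kg.
Tool frame: the origin (TCP) lies on the centre line of the jaws, within the pads' length; the fingertips stand 19 mm ahead of it and the grasp point (between the pads) is the TCP; z points along the fingers, y is the direction in which the jaws open and shut (so a half turn about z gives the same grasp; the last joint's range is limited). The gripper opens to 85 mm and grips with 20 to 120 N. Pads are 22 mm wide; open, the fingers measure 114 mm over their backs; the gripper's body (76 mm by 85 mm) begins 54 mm behind the grasp point. The pads swing forward as they close: fully open they stand 13 mm farther back than shut.
Start: joints at [1.241, 0.13, 1.488, -0, 1.523, -0.085], TCP at [145.395, 582.122, 250.292] pointing down, gripper open.
Joint ranges: [-2.96, 2.96], [-0.89, 2.26], [0.02, 2.5], [-1.34, 4.48], [0, 2.73], [-2.66, 2.66]. Speed limits (rad/s): [2.39, 2.39, 2.79, 3.14, 3.14, 3.14].

INTERFACE

Orientations are given as a unit quaternion [x, y, z, w].
In Python, from rig import env gives the robot as it stands.
- The arm moves only by the tool drive_tool, never from a script. Its argument "commands" is a list that holds one entry, the list of rows, each a list of 7 numbers: the shift along the tool's x, y, z in m, then the turn, a rotation vector about the tool's x, y, z in units of 6 degrees (1.0 is 6 degrees), then the finger opening in m, from 0 to 0.0854. A call has exactly 10 rows; each row shifts and turns the commanded pose from where the row before left it, along the tool's axes as they then stand; what a row does not reach is not made up. A row lasts 1/12 s, in which the tool goes at most 41.7 mm and 7.16 degrees, less where a joint would pass 70% of its speed; a pose out of reach is approached as far as the arm can. A call is refused whole if a number of a shift passes 0.0417 or a number of a turn 1, either way. A call with a gripper value outside its range is refused whole. The fingers move at their own pace and stop on an object; "squeeze" is the grip in N (left out, the last holds). Time passes only in rows, so rows that do not move let the fingers close, or fill a call up. It gives the time, the measured TCP pose, the force and the opening at its end, in the units of the state.
- env.read_state(): the state, without advancing time (a new reading comes with each control period).
- env.capture(name): name is "scene" or "side" or "wrist"; returns a dict with "frame" (400x640x3 uint8, blue, green, red), "camera_matrix" (3x3 intrinsics, pixels), "dist_coeffs" ([k1, k2, p1, p2, k3] as OpenCV has them; the pictures are not rectified), "R" (3x3) and "t" (3): a world point X has camera coordinates R X + t. Camera axes: x right, y down, z forward; pixel columns grow to the right and rows downward; lengths in mm; the calibration is good to about 2 mm. A picture is of the moment at which its call begins. There is no depth.
- env.finish_job(): hands the job in, once; it reports no verdict.
Trained networks look in the newest picture that a camera, given by its name, has taken for a name from the list of things; names that differ only in an ending like _2 or _b are one class to them, and where a whole thing is asked for, a point or a joint stands for the part that bears it (a point fixed in the world has none). Each returns a list of dicts, best first, with "confidence" (0 to 1); they miss things now and then, are a little off and sometimes report something else, mostly with a low value. They report only what shows in the picture. A call takes as long as a camera call. They do not tell look-alikes from the thing itself.
- env.boxes_of(name, camera): "rect" ([centre column, centre row, width, height] in pixels, round what is visible of it).
- env.cut_out(name, camera): "pixels" (400x640 bool, what is visible of it) and "rect" ([centre column, centre row, width, height] in pixels, round what is visible of it).
- env.place_of(name, camera): "point" ([row, column] in pixels: a listed point, or the origin of a listed thing).
The state is a dict: "t": time; "joint_positions": joint angles; "joint_vel": joint speeds; "joint_efforts": joint torques, N m; "position": TCP position; "tool_rot": TCP orientation; "wrist_force": force on the tool from outside, world axes, zero at the start; "wrist_torque": the same for the moment, N m; "width": opening from 0.0 (shut) to 1.0 (fully open).
Only numpy, scipy, OpenCV 4.12 (cv2) and the standard library are available. Lean on these libraries where they do the work, as an engineer would, in place of code of your own. Each camera call takes 0.05 s, during which the arm holds its last target.

TASK

The red book at the end of the row has slumped over against the loose bookend, which has slid away. Push the red book back upright against its neighbour first, while the bookend is still standing off, then slide the bookend along the shelf top until it is snug and square against the red book. Do it all with pushes - pinch and lift nothing - and leave the rest of the row, the mate tray and what is on it undisturbed.

Things in the scene. Friction and masses are not known exactly. Their poses are not given: they have to be found in the camera images.
- fixed_bookend: Dark oak bookend fixed to the shelf top at the row's left end. Origin: middle of the lower edge of the face the books stand against. The row runs from there along its -y; its x points from the books' spines to their fore edges, z up. Upright board 120 mm wide (x), 18 mm thick, 130 mm tall; foot 22 mm thick, 120 mm wide, to y = +100 mm.
- book_blue: A hardback standing upright in the row, blue, first from the fixed bookend: 34 mm thick, 145 mm from spine to fore edge, 205 mm tall, about 0.7 kg, loose. Origin: centre of its underside; y is its thickness, x runs from the spine (-x) to the fore edge, z up.
- book_green: A hardback standing upright in the row, green, second in the row: 28 mm thick, 135 mm from spine to fore edge, 190 mm tall, about 0.7 kg, loose. Origin: centre of its underside; y is its thickness, x runs from the spine (-x) to the fore edge, z up.
- book_sand: A hardback standing upright in the row, sand-coloured, last of the standing books: 40 mm thick, 150 mm from spine to fore edge, 212 mm tall, about 0.7 kg, loose. Origin: centre of its underside; y is its thickness, x runs from the spine (-x) to the fore edge, z up. The red book belongs against its -y cover.
- book_red: The slumped red hardback: 32 mm thick (y), 140 mm spine (-x) to fore edge, 200 mm tall (z), about 0.5 kg, loose. Origin: centre of its underside. It leans 25 to 30 degrees away from the row, its top towards the row's -y: its lower edge at y = -16 mm stands on the shelf top 36 mm from the sand-coloured book, its -y cover rests on the top edge of the loose bookend. It belongs in line with the row.
- red_top_edge (a point): Middle of the red book's outer top edge (x 0, y -16, z 200 mm on the book). At the start about 171 to 181 mm high, overhanging the bookend, whose top is at 130 mm. A push of 1 to 2 N here towards the row turns the book up about its lower edge; about 9 degrees short of upright it drops onto its underside by itself and then stands alone.
- bookend: Loose dark oak bookend, mirror image of the fixed one, about 0.6 kg, slides with friction (push of 2 to 6 N). Origin: middle of the lower edge of its book-side face (facing its +y). Upright board 120 mm wide (x), 130 mm tall, 18 mm thick (y 0 to -18); foot 22 mm thick, 120 mm wide, to y = -100 mm. It stands 65 to 80 mm off the place where it belongs.
- foot_end (a point): Middle of the lower edge of the free end of the loose bookend's foot (x 0, y -100, z 0 mm on the bookend). Pushed here, low down, the bookend slides flat; pushed high on its upright board it tips.
- tray: Cork tray, fixed, 340 mm (x) by 260 mm (y), rim 18 mm high, beyond the loose bookend; the next four things stand on its floor, 8 mm up. Origin: centre of its underside. Leave alone.
- gourd: Calabash gourd on a steel ring stand, one piece, 84 mm across, 111 mm tall. Origin: centre of its underside. Leave alone.
- jar: White ceramic jar with a twist cap, 78 mm across, 100 mm tall. Origin: centre of its underside. Leave alone.
- clear_box: Clear plastic box with a sliding lid, 80 x 120 x 48 mm. Origin: centre of its underside. Leave alone.
- bombilla: Metal drinking straw with a flat filter and a brass tip, lying along its y, 193 mm long, 14 mm high. Origin: underneath, at mid-length. Leave alone.
There are look-alikes about, which are no part of the job. What is shaped like the book_red but pink is not meant.

How it is judged (in metres and radians):
On the way, in this order (a step that is already met when the one before it is completed fails the run):
1. the red book stands upright against its neighbour while the bookend is still at least 25 mm clear of it (angle between book_red's own z axis and vertical below 0.05 rad and y of book_red in the frame of book_sand above -0.043 m and y of bookend in the frame of book_red below -0.041 m), for 0.2 s.
2. the bookend is snug and square against the red book (y of bookend in the frame of book_red between -0.021 and -0.012 m and x of bookend in the frame of book_red between -0.04 and 0.04 m and angle between the x axis of bookend and the x axis of book_red, either way round below 0.08 rad and angle between bookend's own z axis and vertical below 0.05 rad), for 0.2 s.
At the end, for the whole second after the job is handed in: Red book upright (0.05 rad) on the shelf top, within 7 mm of the sand book, in line with the row (30 mm, 0.08 rad); bookend flat, its face within 5 mm of the red book, square (0.08 rad), centred within 40 mm; the other row books upright; all at rest (all of step 2 and angle between each of book_red, book_blue, book_green, book_sand's own z axis and vertical below 0.05 rad and y of book_red in the frame of book_sand above -0.043 m and x of book_red in the frame of fixed_bookend between -0.03 and 0.03 m and angle between the x axis of book_red and the x axis of fixed_bookend, either way round below 0.08 rad and linear speed of each of book_red, bookend below 0.02 m/s and height (world z) of each of book_red, bookend below 0.004 m); the robot touches nothing.
It fails at once if the red book is lifted off the shelf top (origin above 30 mm) (height (world z) of book_red above 0.03 m).
It fails at once if the bookend is lifted or tipped up (origin above 20 mm, or tilted more than 0.25 rad) (height (world z) of bookend above 0.02 m or angle between bookend's own z axis and vertical above 0.25 rad).
It fails at once if a standing book of the row is shifted more than 20 mm or tilted more than 0.2 rad (distance of any of book_blue, book_green, book_sand from where it was at the start of the episode above 0.02 m or angle between any of book_blue, book_green, book_sand's own z axis and vertical above 0.2 rad).
It fails at once if a thing on the tray is shifted more than 15 mm or tilted more than 0.2 rad (distance of any of gourd, jar, clear_box, bombilla from where it was at the start of the episode above 0.015 m or angle between any of gourd, jar, clear_box, bombilla's own z axis and vertical above 0.2 rad).
It also fails if it takes over 46 s, if anything falls off the work surface, if the arm or the gripper's body presses on something with over 40 N, if the wrist force passes 120 N, or if a joint passes its speed limit or range.

## Working session

There is one attempt and no reset: what is moved stays moved. The work goes in short steps, Python scripts to look and compute and a tool call to move; the robot and the scene stay as the last step left them, time stands still between calls to the robot, and variables do not carry over. Pictures are saved under pics/ and viewed, and the job is handed in when it is done.

Besides the shell and the picture viewer there is one more tool, called as name(argument=value, ...), one argument or row to a line, values as JSON. drive_tool: Moves the arm, as the interface text tells. Its arguments: {"type":"object","properties":{"commands":{"type":"array","items":{"type":"array","items":{"type":"array","items":{"type":"number"}}}},"squeeze":{"type":"number"}},"required":["commands"]}

```bash
ls; mkdir -p pics
python3 - <<'E'
from rig import env
import cv2
print(env.read_state())
for n in ["scene","side","wrist"]:
    c=env.capture(n); cv2.imwrite(f"pics/{n}0.png",c["frame"]); print(n,c["camera_matrix"],c["dist_coeffs"],c["R"],c["t"])
E
```

```text
pics
{'t': 0.0, 'joint_positions': array([ 1.24062359e+00,  1.31135337e-01,  1.48928369e+00,  1.95290147e-05,
        1.52297607e+00, -8.54054751e-02]), 'joint_vel': array([ 7.04565706e-04,  4.51488061e-04,  1.27499042e-04, -1.45072543e-04,
       -9.25650143e-04,  2.75726331e-05]), 'joint_efforts': array([ 4.94952637e-04, -5.69352686e+01, -5.00587785e+01,  1.90986480e-04,
        1.35661731e-02, -3.34254344e-05]), 'position': array([145.20874357, 581.64246996, 249.25739228]), 'tool_rot': array([ 1.22078777e-01,  9.92520005e-01, -8.79823739e-04, -1.95462494e-04]), 'wrist_force': array([-0.16550599,  1.04651751, -0.46213235]), 'wrist_torque': array([ 0.00487289, -0.02255345,  0.02836558]), 'width': 0.9995649351418039}
scene [[375.88515265   0.         318.30855344]
 [  0.         375.88515265 199.37750874]
 [  0.           0.           1.        ]] [0.01649086 0.         0.         0.         0.        ] [[ 0.14024842  0.99011537  0.0013902 ]
 [ 0.62686615 -0.08770769 -0.77417452]
 [-0.76640016  0.10944823 -0.63297068]] [ -35.47785028 -175.92690417 1733.57787186]
side [[371.20413757   0.         312.45842338]
 [  0.         371.20413757 195.67766459]
 [  0.           0.           1.        ]] [0.01929111 0.         0.         0.         0.        ] [[ 8.25734754e-01 -5.64057967e-01 -8.51956112e-04]
 [-5.38394722e-01 -7.87713651e-01 -2.99396604e-01]
 [ 1.68205942e-01  2.47680870e-01 -9.54128371e-01]] [-346.17334451  254.24122188 1049.20049721]
wrist [[308.76308651   0.         318.88339848]
 [  0.         308.76308651 195.22936   ]
 [  0.           0.           1.        ]] [-0.01256142  0.          0.          0.          0.        ] [[ 0.24121195  0.97046939 -0.00243978]
 [ 0.92033711 -0.22795245  0.31783218]
 [ 0.30789024 -0.07891034 -0.94814385]] [-598.24905067  -42.42395012  379.56960623]
```

View pics/scene0.png

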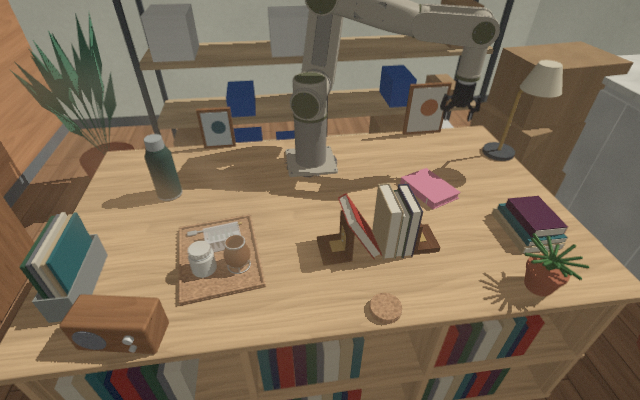

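View pics/side0.png

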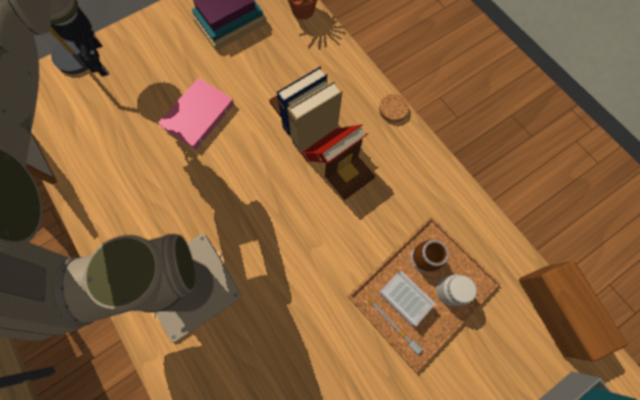

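View pics/wrist0.png

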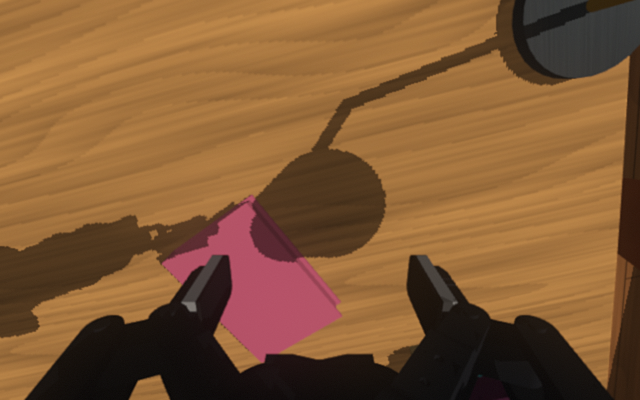

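Run:
```python
from rig import env
for cam in ["scene","side"]:
  for n in ["book_red","red_top_edge","bookend","foot_end","book_sand","fixed_bookend","tray","gourd","jar","clear_box","bombilla","book_blue"]:
    p=env.place_of(n,cam); b=env.boxes_of(n,cam)
    print(cam,n,[( [round(float(v)) for v in q["point"][::-1]],round(q["confidence"],2)) for q in p],[( [round(float(v)) for v in q["rect"]],round(q["confidence"],2)) for q in b])
```

```text
scene book_red [([409, 174], 0.9)] [([356, 222, 38, 63], 0.92), ([431, 189, 62, 42], 0.56), ([337, 238, 38, 52], 0.3)]
scene red_top_edge [([446, 202], 0.89), ([341, 210], 0.82), ([345, 252], 0.49)] [([432, 190, 60, 40], 0.96), ([360, 227, 42, 63], 0.69), ([222, 260, 88, 90], 0.32)]
scene bookend [([346, 250], 0.74), ([370, 238], 0.41)] [([335, 239, 40, 49], 0.73)]
scene foot_end [([406, 242], 0.22)] [([336, 238, 36, 54], 0.78)]
scene book_sand [([381, 244], 0.97)] [([387, 222, 33, 78], 0.63)]
scene fixed_bookend [([404, 241], 0.81), ([319, 250], 0.64)] [([428, 240, 29, 33], 0.79), ([223, 261, 88, 93], 0.72)]
scene tray [([219, 252], 0.94)] [([223, 259, 91, 88], 0.73)]
scene gourd [([240, 262], 0.72)] [([238, 251, 26, 40], 0.77), ([223, 236, 35, 32], 0.48)]
scene jar [([208, 270], 0.68)] [([201, 259, 26, 39], 0.75), ([428, 239, 24, 31], 0.71)]
scene clear_box [([225, 242], 0.74)] [([224, 235, 36, 31], 0.95)]
scene bombilla [] [([217, 228, 55, 16], 0.56)]
scene book_blue [([399, 244], 0.97), ([205, 269], 0.44)] [([409, 220, 22, 69], 0.62)]
side book_red [([177, 136], 0.9), ([322, 145], 0.62)] [([338, 144, 66, 39], 0.83), ([197, 113, 70, 70], 0.65)]
side red_top_edge [([347, 151], 0.77), ([219, 92], 0.72)] [([333, 142, 65, 40], 0.85), ([198, 114, 74, 74], 0.74), ([315, 116, 58, 72], 0.46)]
side bookend [([452, 291], 0.34)] [([349, 170, 50, 62], 0.83)]
side foot_end [([361, 188], 0.9)] [([352, 169, 45, 58], 0.77)]
side book_sand [([316, 135], 0.75)] [([315, 117, 58, 68], 0.97)]
side fixed_bookend [] [([309, 92, 38, 25], 0.64)]
side tray [([424, 291], 0.66)] [([424, 296, 149, 155], 0.59)]
side gourd [([424, 258], 0.63)] [([429, 256, 39, 31], 0.68)]
side jar [([449, 288], 0.84)] [([457, 290, 40, 34], 0.65)]
side clear_box [([405, 301], 0.67)] [([409, 299, 56, 59], 0.76)]
side bombilla [([392, 323], 0.82)] [([396, 325, 58, 59], 0.53)]
side book_blue [] [([303, 102, 51, 67], 0.75)]
```

```bash
cat > h.py <<'E'
import numpy as np, cv2
from rig import env
def proj(c,P):
    P=np.atleast_2d(np.asarray(P,float))
    r,_=cv2.Rodrigues(np.asarray(c["R"])); return cv2.projectPoints(P,r,np.asarray(c["t"],float),np.asarray(c["camera_matrix"]),np.asarray(c["dist_coeffs"]))[0].reshape(-1,2)
def ray(c,uv):
    u=cv2.undistortPoints(np.array([[uv]],float),np.asarray(c["camera_matrix"]),np.asarray(c["dist_coeffs"])).ravel()
    R=np.asarray(c["R"]); return -R.T@c["t"], R.T@np.array([u[0],u[1],1.])
def onz(c,uv,z):
    o,d=ray(c,uv); return o+d*(z-o[2])/d[2]
def crop(c,x0,x1,y0,y1,s,name):
    im=cv2.resize(c["frame"][y0:y1,x0:x1],None,fx=s,fy=s,interpolation=cv2.INTER_CUBIC)
    for x in range((x0+9)//10*10,x1,10):
        cv2.putText(im,str(x),((x-x0)*s,8),0,.3,(255,255,255)); cv2.line(im,((x-x0)*s,10),((x-x0)*s,14),(255,255,255))
    for y in range((y0+9)//10*10,y1,10):
        cv2.putText(im,str(y),(0,(y-y0)*s+4),0,.3,(255,255,255))
    cv2.imwrite(name,im)
E
python3 - <<'E'
from h import *
c=env.capture("scene"); crop(c,310,450,175,270,5,"pics/s1.png")
c2=env.capture("side"); crop(c2,260,400,60,220,3+0,"pics/d1.png") if 0 else crop(c2,265,385,60,205,4,"pics/d1.png")
for n,u in (("sand",(381,244)),("blue",(399,244)),("fixed",(404,241)),("bkend",(346,250))): print(n,onz(c,u,0).round())
for n,u in (("sand",(316,135)),("foot",(361,188))): print(n,onz(c2,u,0).round())
print(onz(c,(341,210),176),onz(c2,(347,151),176))
E
```

```text
sand [557. 180.   0.]
blue [566. 243.   0.]
fixed [554. 265.   0.]
bkend [568.  52.   0.]
sand [560. 186.   0.]
foot [573. -39.   0.]
[556.24223604  29.90127203 176.        ] [550.19371077  29.6622322  176.        ]
```

View pics/s1.png

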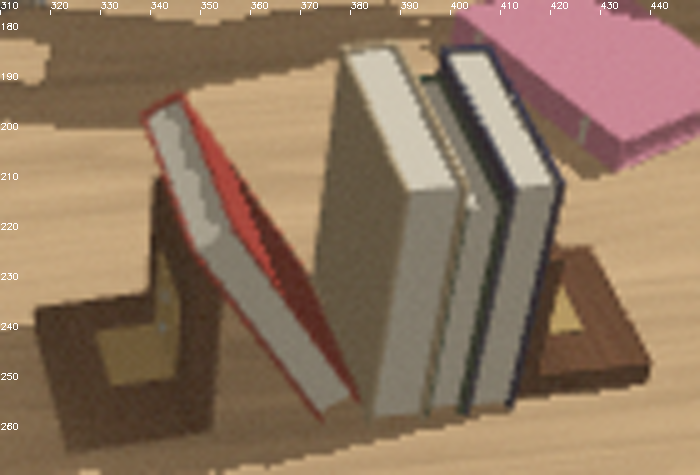

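View pics/d1.png

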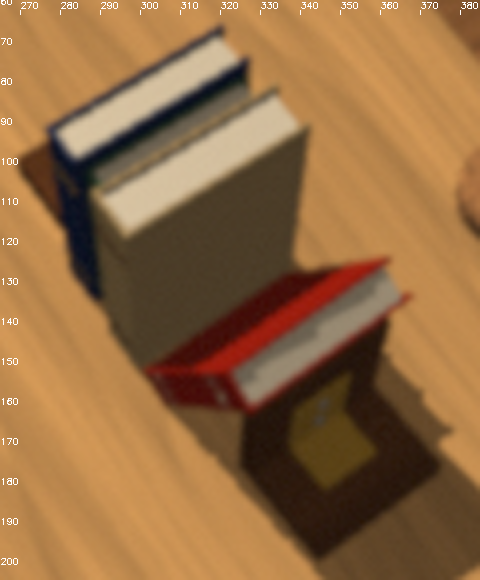

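```bash
cat > fit.py <<'E'
from h import *
from scipy.optimize import least_squares
cs={"s":env.capture("scene"),"d":env.capture("side")}
Rz=lambda a:np.array([[np.cos(a),-np.sin(a),0],[np.sin(a),np.cos(a),0],[0,0,1]])
Rx=lambda a:np.array([[1,0,0],[0,np.cos(a),-np.sin(a)],[0,np.sin(a),np.cos(a)]])
A=[("s",1,(-75,-20,212),(378,184)),("s",1,(75,-20,212),(391,212)),("s",1,(75,20,212),(401,211)),("s",1,(75,-20,0),(384,258)),
("d",1,(-75,-20,212),(296,119.5)),("d",1,(75,-20,212),(342,92)),("d",1,(75,20,212),(334,82.5)),("d",1,(-75,20,212),(288,107)),
("s",2,(-70,-16,200),(339,198.6)),("s",2,(70,-16,200),(349,225)),("s",2,(70,-16,0),(374.4,259)),("s",2,(-70,16,200),(346.4,193.6)),("s",2,(70,16,0),(381.4,255.4)),
("d",2,(-70,-16,200),(327,163)),("d",2,(70,-16,200),(367.5,134)),("d",2,(-70,16,200),(322,153)),("d",2,(70,16,200),(362,124.5)),
("s",3,(-60,-100,22),(317,237.5)),("s",3,(60,-100,0),(323.6,265.5)),("s",3,(60,0,0),(352.4,261)),("s",3,(-60,-18,130),(341,211)),
("d",3,(60,-100,22),(375,176)),("d",3,(-60,-100,22),(345,199.5))]
def pts(p):
    out=[]
    for cam,o,P,uv in A:
        P=np.array(P,float)
        if o==1: W=Rz(p[2])@P+[p[0],p[1],0]
        if o==2: W=Rz(p[5])@(Rx(p[6])@(P+[0,16,0]))+[p[3],p[4],0]
        if o==3: W=Rz(p[9])@P+[p[7],p[8],0]
        out.append(proj(cs[cam],W)[0]-uv)
    return np.array(out)
r=least_squares(lambda p:pts(p).ravel(),[558,183,0,558,110,0,.45,562,50,0],loss="soft_l1",x_scale=[10,10,.1,10,10,.1,.1,10,10,.1])
p=r.x; print(p.round(3)); 
for a,e in zip(A,pts(p)): print(a[:3],e.round(1))
yv=Rz(p[2])
print("red in sand",yv.T@[p[3]-p[0],p[4]-p[1],0]); print("be in sand",yv.T@[p[7]-p[0],p[8]-p[1],0])
print("red top edge",Rz(p[5])@(Rx(p[6])@np.array([0,0,200.]))+[p[3],p[4],0]); print("foot end",Rz(p[9])@[0,-100,0]+[p[7],p[8],0])
E
python3 fit.py
```

```text
[ 5.54492e+02  1.86036e+02 -1.40000e-02  5.52952e+02  1.35640e+02
  4.70000e-02  5.24000e-01  5.61608e+02  6.08630e+01  4.90000e-02]
('s', 1, (-75, -20, 212)) [-0.3 -1. ]
('s', 1, (75, -20, 212)) [-1.   0.6]
('s', 1, (75, 20, 212)) [1.9 0.5]
('s', 1, (75, -20, 0)) [-1.6  1.8]
('d', 1, (-75, -20, 212)) [-0.8 -0.1]
('d', 1, (75, -20, 212)) [ 0.4 -0.3]
('d', 1, (75, 20, 212)) [-0.  -1.6]
('d', 1, (-75, 20, 212)) [-1.   1.1]
('s', 2, (-70, -16, 200)) [-1.1 -1.3]
('s', 2, (70, -16, 200)) [-0.7  0.6]
('s', 2, (70, -16, 0)) [-0.   0.2]
('s', 2, (-70, 16, 200)) [-0.2 -1.1]
('s', 2, (70, 16, 0)) [ 1.3 -0.5]
('d', 2, (-70, -16, 200)) [0. 0.]
('d', 2, (70, -16, 200)) [ 0.7 -0.1]
('d', 2, (-70, 16, 200)) [-1.3 -0.2]
('d', 2, (70, 16, 200)) [ 0.4 -0.9]
('s', 3, (-60, -100, 22)) [-0.4 -1.8]
('s', 3, (60, -100, 0)) [-0.3  0.1]
('s', 3, (60, 0, 0)) [0.1 0.3]
('s', 3, (-60, -18, 130)) [-0.6 -1.3]
('d', 3, (60, -100, 22)) [ 0.7 -0.5]
('d', 3, (-60, -100, 22)) [-0.3 -1.1]
red in sand [ -0.83450559 -50.41218656   0.        ]
be in sand [   8.86910858 -125.06106335    0.        ]
red top edge [557.69999393  35.66336837 173.15321743]
foot end [566.53978004 -39.01539221   0.        ]
```

Run:
```python
from h import *
c=env.capture("scene");d=env.capture("side")
for n,u,v,z in (("tray",(219,252),(424,291),0),("gourd",(240,262),(424,258),8),("jar",(208,270),(449,288),8),("box",(225,242),(405,301),8)):
    print(n,onz(c,u,z).round(),onz(d,v,z).round())
for u in ((253,217),(263,288)): print(onz(c,u,18).round())
for u in ((431,220),(350,295)): print(onz(d,u,18).round())
crop(c,165,275,205,305,6,"pics/t1.png")
```

```text
tray [ 516. -383.    0.] [ 536. -383.    0.]
gourd [ 579. -309.    8.] [ 593. -312.    8.]
jar [ 599. -411.    8.] [ 597. -415.    8.]
box [ 479. -363.    8.] [ 474. -374.    8.]
[ 371. -264.   18.]
[ 704. -236.   18.]
[ 677. -237.   18.]
[ 357. -275.   18.]
```

drive_tool(
  commands=[
    [[0,0,-0.01,0,0,1,0.06],[0,0,-0.01,0,0,1,0.06],[0,0,-0.01,0,0,1,0.06],[0,0,-0.01,0,0,1,0.06],[0,0,-0.01,0,0,1,0.06],[0,0,-0.01,0,0,1,0.06],[0,0,0,0,0,1,0.06],[0,0,0,0,0,1,0.06],[0,0,0,0,0,1,0.06],[0,0,0,0,0,1,0.06]],
  ],
)

```text
t: 3.68
position: [145.4, 582.1, 310.4]
tool_rot: [0.604, 0.797, 0.0, -0.0]
wrist_force: [-0.1, -0.3, -0.4]
width: 0.701
```

drive_tool(
  commands=[
    [[0,0,0,0,0,1,0.06],[0,0,0,0,0,1,0.06],[0,0,0,0,0,0.68,0.06],[-0.0329,0.0228,0,0,0,0,0.06],[-0.0329,0.0228,0,0,0,0,0.06],[-0.0329,0.0228,0,0,0,0,0.06],[-0.0329,0.0228,0,0,0,0,0.06],[-0.0329,0.0228,0,0,0,0,0.06],[-0.0329,0.0228,0,0,0,0,0.06],[-0.0329,0.0228,0,0,0,0,0.06]],
  ],
)

```text
t: 4.52
position: [305.2, 349.9, 310.5]
tool_rot: [0.708, 0.707, 0.0, 0.0]
wrist_force: [1.4, -0.6, -0.6]
width: 0.702
```

drive_tool(
  commands=[
    [[-0.0329,0.0228,0,0,0,0,0.06],[-0.0329,0.0228,0,0,0,0,0.06],[-0.0329,0.0228,0,0,0,0,0.06],[-0.0329,0.0228,0,0,0,0,0.06],[-0.0329,0.0228,0,0,0,0,0.06],[-0.0329,0.0228,0,0,0,0,0.06],[-0.0329,0.0228,0,0,0,0,0.06],[-0.0329,0.0228,0,0,0,0,0.06],[-0.0329,0.0228,0,0,0,0,0.06],[-0.0329,0.0228,0,0,0,0,0.06]],
  ],
)

```text
t: 5.35
position: [532.8, 20.1, 310.5]
tool_rot: [0.708, 0.706, 0.0, 0.0]
wrist_force: [0.3, 1.7, 0.4]
width: 0.698
```

drive_tool(
  commands=[
    [[-0.032,0.023,0,0,0,0,0.06],[0,0,0.02,0,0,0,0.06],[0,0,0.04,0,0,0,0.06],[0,0,0.04,0,0,0,0.06],[0,0,0.03,0,0,0,0.06],[0,0,0.012,0,0,0,0.06],[0,0,0,0,0,0,0.06],[0.008,0,0,0,0,0,0.06],[0,0,0,0,0,0,0.06],[0,0,0,0,0,0,0.06]],
  ],
)

```text
t: 6.18
position: [556.8, -1.4, 171.5]
tool_rot: [0.707, 0.707, 0.002, 0.002]
wrist_force: [0.6, 0.1, 0.1]
width: 0.701
```

Run:
```python
from h import *
c=env.capture("scene");d=env.capture("side");w=env.capture("wrist")
crop(c,300,430,150,270,5,"pics/s2.png");crop(d,265,385,60,205,4,"pics/d2.png");cv2.imwrite("pics/w2.png",w["frame"])
```

```text
(no output)
```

View pics/s2.png

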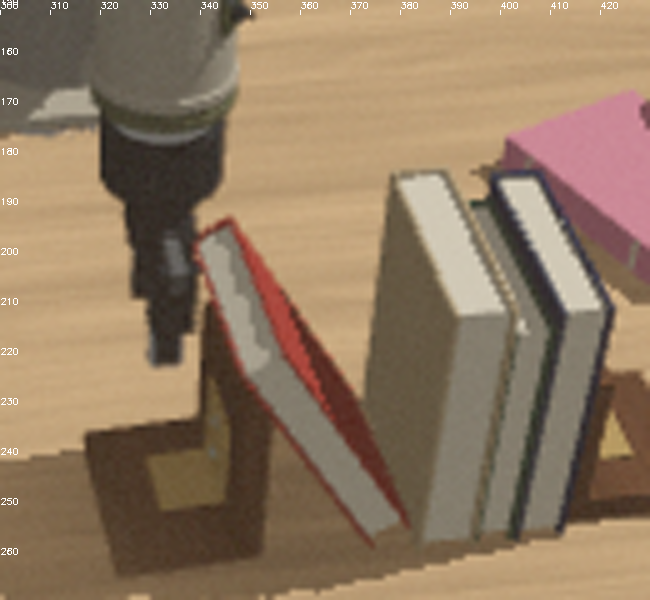

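View pics/d2.png

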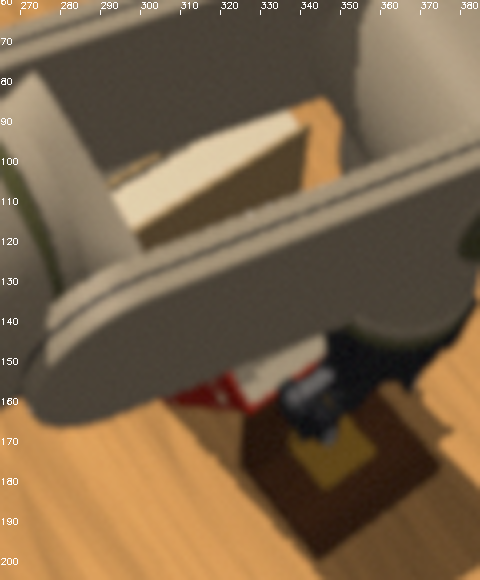

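View pics/w2.png

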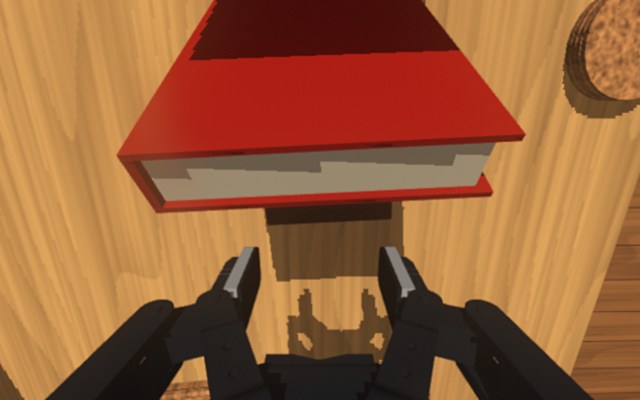

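drive_tool(
  commands=[
    [[0.008,0,0.002,0,0,0,0.06],[0.008,0,0,0,0,0,0.06],[0.006,0,0,0,0,0,0.06],[0.005,0,0,0,0,0,0.06],[0.005,0,0,0,0,0,0.06],[0.005,0,0,0,0,0,0.06],[0.006,0,0,0,0,0,0.06],[0.006,0,0,0,0,0,0.06],[0.006,0,0,0,0,0,0.06],[0.005,0,0,0,0,0,0.06]],
  ],
)

```text
t: 7.17
position: [555.0, 58.8, 166.2]
tool_rot: [0.708, 0.707, 0.0, -0.0]
wrist_force: [-0.5, -0.6, 0.5]
width: 0.702
```

Run:
```python
from h import *
c=env.capture("scene");w=env.capture("wrist")
crop(c,300,430,150,270,5,"pics/s3.png");cv2.imwrite("pics/w3.png",w["frame"])
```

```text
(no output)
```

View pics/s3.png

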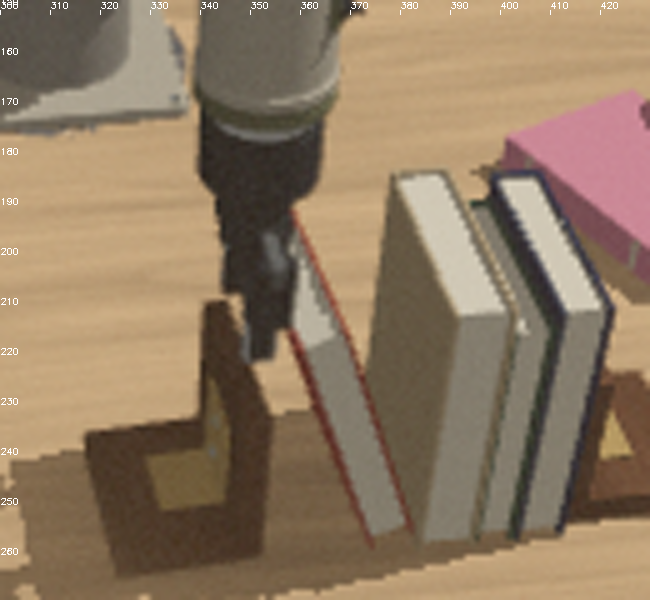

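View pics/w3.png

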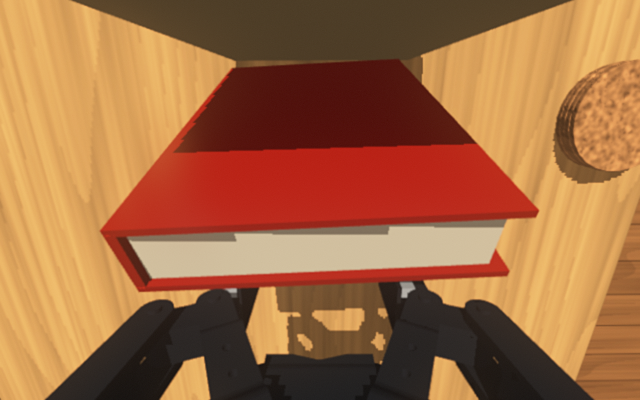

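drive_tool(
  commands=[
    [[0.006,0,0,0,0,0,0.06],[0.006,0,0,0,0,0,0.06],[0.006,0,0,0,0,0,0.06],[0.005,0,0,0,0,0,0.06],[0.005,0,0,0,0,0,0.06],[0.005,0,0,0,0,0,0.06],[0.004,0,0,0,0,0,0.06],[0.003,0,0,0,0,0,0.06],[0,0,0,0,0,0,0.06],[0,0,0,0,0,0,0.06]],
  ],
)

```text
t: 8.1
position: [555.3, 98.4, 166.7]
tool_rot: [0.708, 0.706, 0.0, 0.0]
wrist_force: [0.5, 0.6, -0.1]
width: 0.699
```

Run:
```python
from h import *
c=env.capture("scene");w=env.capture("wrist")
crop(c,300,430,150,270,5,"pics/s4.png");cv2.imwrite("pics/w4.png",w["frame"])
```

```text
(no output)
```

View pics/s4.png

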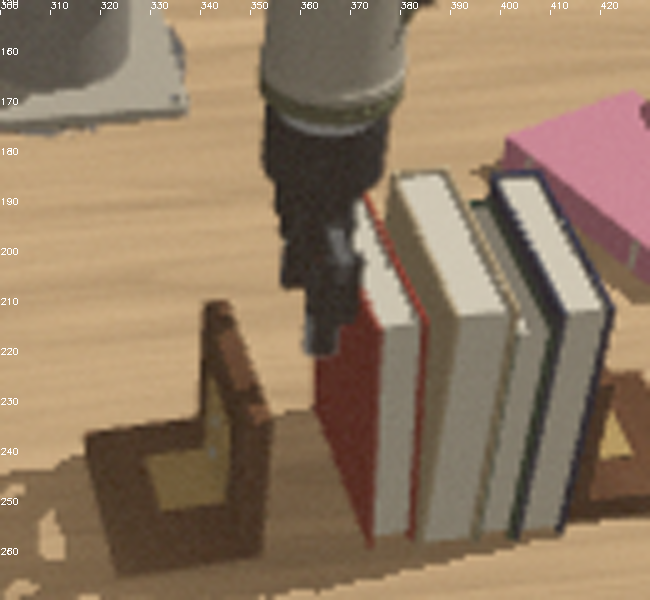

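View pics/w4.png

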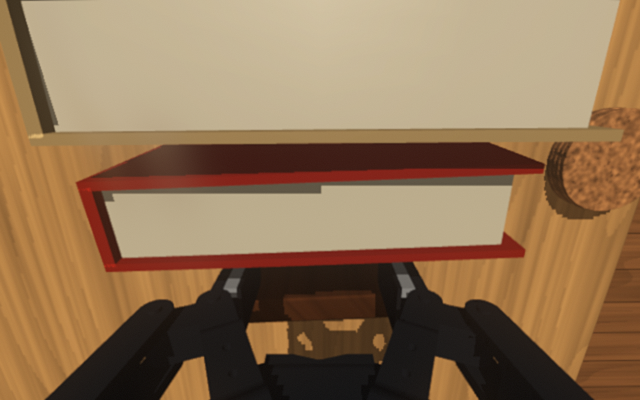

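Run:
```python
from h import *
w=env.capture("wrist")
for u,z in (((107,270),200),((523,253),200),((80,184),200),((543,165),200),((32,141),212),((620,135),212),((247,323),130),((390,319),130)): print(u,onz(w,u,z).round(1))
```

```text
(107, 270) [485.3 123.3 200. ]
(523, 253) [621.7 129.6 200. ]
(80, 184) [483.6 153.  200. ]
(543, 165) [621.5 158.8 200. ]
(32, 141) [484.  167.7 212. ]
(620, 135) [630.1 169.2 212. ]
(247, 323) [510.   40.8 130. ]
(390, 319) [600.   43.9 130. ]
```

drive_tool(
  commands=[
    [[0.004,0,0,0,0,0,0.08],[0.004,0,0,0,0,0,0.08],[0.003,0,0,0,0,0,0.08],[0.002,0,0,0,0,0,0.08],[0.002,0,0,0,0,0,0.08],[0.002,0,0,0,0,0,0.08],[0.002,0,0,0,0,0,0.08],[0.002,0,0,0,0,0,0.08],[0,0,0,0,0,0,0.08],[0,0,0,0,0,0,0.08]],
  ],
)

```text
t: 9.08
position: [555.2, 119.2, 166.3]
tool_rot: [0.708, 0.707, 0.0, 0.0]
wrist_force: [1.2, 0.2, -0.8]
width: 0.942
```

Run:
```python
from h import *
c=env.capture("scene");w=env.capture("wrist")
crop(c,300,430,150,270,5,"pics/s5.png");cv2.imwrite("pics/w5.png",w["frame"])
```

```text
(no output)
```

View pics/s5.png

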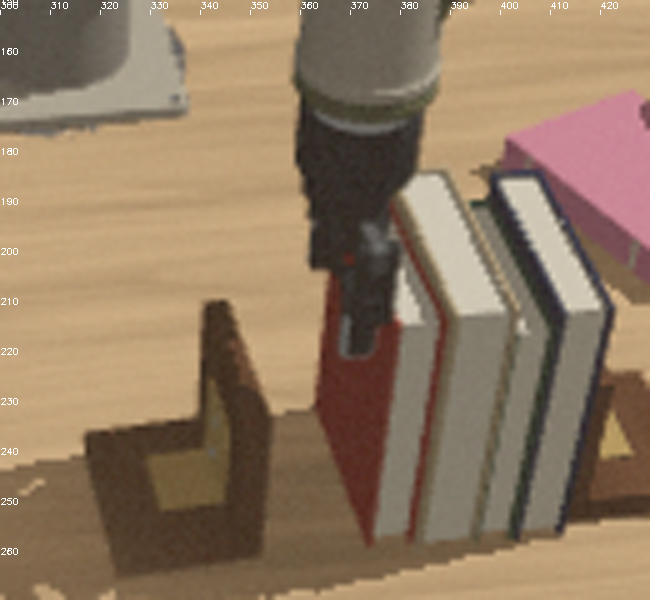

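View pics/w5.png

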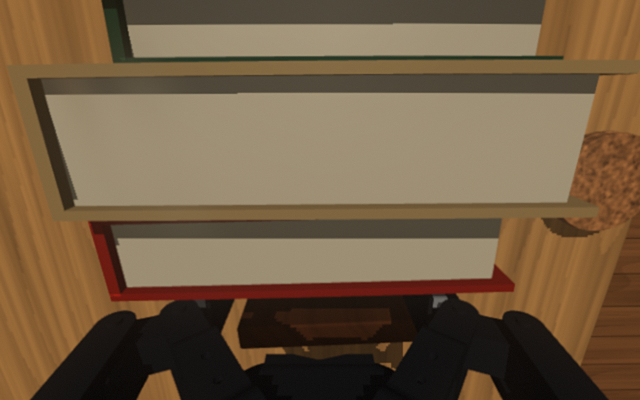

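Run:
```python
from h import *
w=env.capture("wrist");c=env.capture("scene")
for u,z in (((112,299),200),((513,286),200),((60,219),212),((595,212),212)): print(u,onz(w,u,z).round(1))
for u,z in (((374,259.3),0),((381.8,258),0),((384.3,258.5),0),((382.5,215),200),((389,214),200)): print(u,onz(c,u,z).round(1))
print(env.read_state()["wrist_force"])
```

```text
(112, 299) [484.4 132.4 200. ]
(513, 286) [621.7 137.6 200. ]
(60, 219) [485.4 167.4 212. ]
(595, 212) [630.5 169.3 212. ]
(374, 259.3) [622.9 137.7   0. ]
(381.8, 258) [620.9 165.3   0. ]
(384.3, 258.5) [624.3 173.1   0. ]
(382.5, 215) [623.7 144.6 200. ]
(389, 214) [622.  165.4 200. ]
[-1.13175396 -0.09528418 -0.14119428]
```

drive_tool(
  commands=[
    [[0.002,0,0,0,0,0,0.08],[0.001,0,0,0,0,0,0.08],[0.001,0,0,0,0,0,0.08],[0.001,0,0,0,0,0,0.08],[0.001,0,0,0,0,0,0.08],[0,0,0,0,0,0,0.08],[0,0,0,0,0,0,0.08],[0,0,0,0,0,0,0.08],[0,0,0,0,0,0,0.08],[0,0,0,0,0,0,0.08]],
  ],
)

```text
t: 10.12
position: [555.1, 125.0, 166.3]
tool_rot: [0.708, 0.706, -0.0, 0.0]
wrist_force: [-1.2, -3.1, 1.1]
width: 0.933
```

Run:
```python
from h import *
c=env.capture("scene");w=env.capture("wrist")
crop(c,350,430,170,270,6,"pics/s6.png");cv2.imwrite("pics/w6.png",w["frame"]);print(env.read_state()["wrist_force"])
```

```text
[-1.99358723 -2.54431187 -0.36786258]
```

View pics/s6.png

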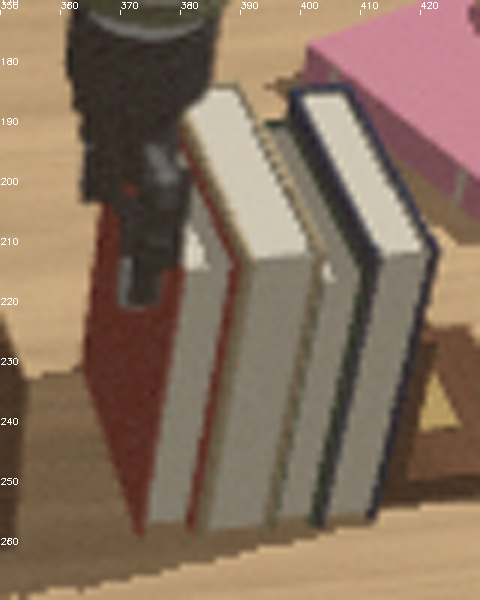

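View pics/w6.png

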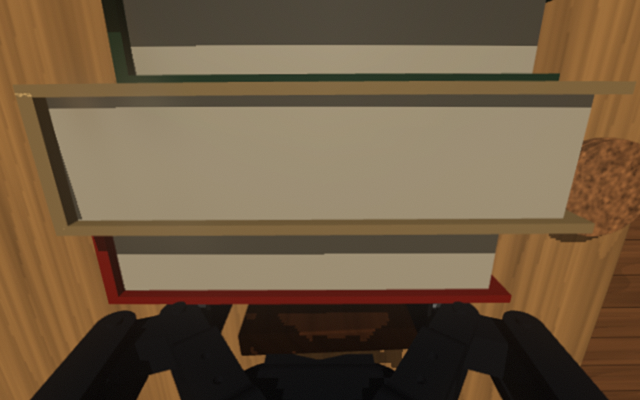

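drive_tool(
  commands=[
    [[0.001,0,0,0,0,0,0.08],[0.001,0,0,0,0,0,0.08],[0.001,0,0,0,0,0,0.08],[0.001,0,0,0,0,0,0.08],[0,0,0,0,0,0,0.08],[0,0,0,0,0,0,0.08],[0,0,0,0,0,0,0.08],[0,0,0,0,0,0,0.08],[0,0,0,0,0,0,0.08],[0,0,0,0,0,0,0.08]],
  ],
)

```text
t: 11.05
position: [555.0, 125.2, 166.3]
tool_rot: [0.708, 0.706, -0.003, 0.002]
wrist_force: [-4.1, -22.1, 3.6]
width: 0.939
```

Run:
```python
from h import *
c=env.capture("scene");w=env.capture("wrist")
crop(c,350,430,170,270,6,"pics/s7.png");cv2.imwrite("pics/w7.png",w["frame"]);print(env.read_state()["wrist_force"])
```

```text
[ -4.08703894 -22.09223813   3.55675253]
```

View pics/s7.png

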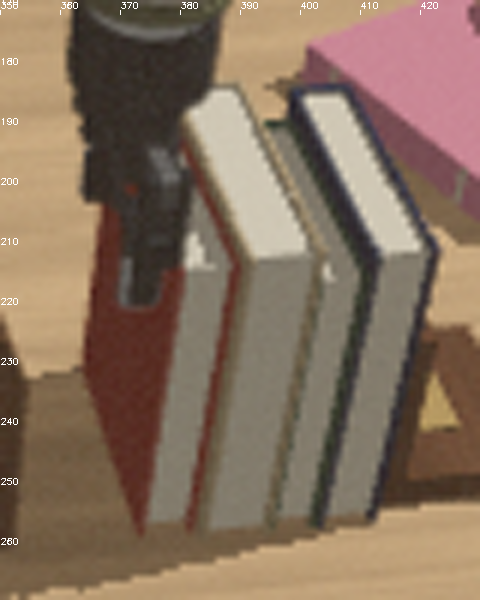

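View pics/w7.png

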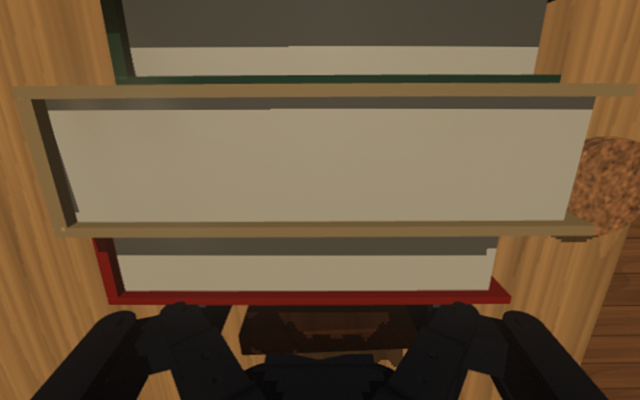

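drive_tool(
  commands=[
    [[-0.002,0,0,0,0,0,0.08],[-0.002,0,0,0,0,0,0.08],[-0.002,0,0,0,0,0,0.08],[-0.005,0,0,0,0,0,0.08],[-0.01,0,0,0,0,0,0.08],[-0.015,0,0,0,0,0,0.08],[-0.02,0,0,0,0,0,0.08],[-0.02,0,0,0,0,0,0.08],[-0.02,0,0,0,0,0,0.08],[0,0,0,0,0,0,0.08]],
  ],
)

```text
t: 11.98
position: [555.1, 29.7, 166.4]
tool_rot: [0.708, 0.706, -0.0, 0.001]
wrist_force: [0.2, 0.2, 0.3]
width: 0.936
```

Run:
```python
from h import *
c=env.capture("scene");w=env.capture("wrist")
crop(c,310,430,170,270,6,"pics/s8.png");cv2.imwrite("pics/w8.png",w["frame"]);print(env.read_state()["wrist_force"])
```

```text
[ 0.31091666 -0.10867162  0.36497672]
```

View pics/s8.png

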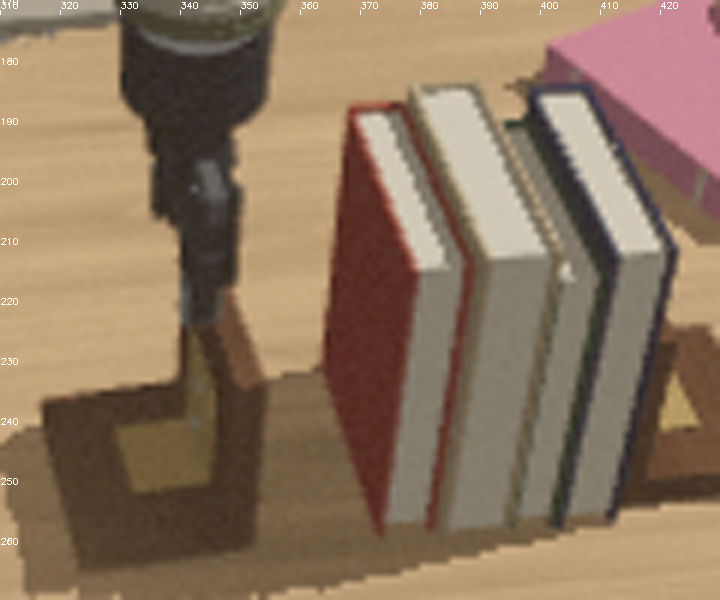

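View pics/w8.png

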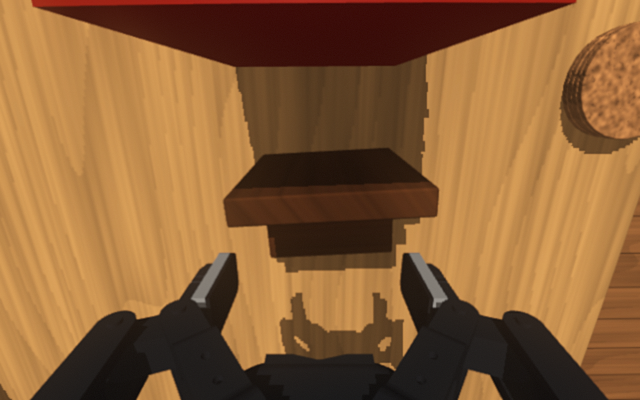

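Run:
```python
from h import *
w=env.capture("wrist")
for u,z in (((33,6),200),((575,2),200),((237,66),0),((395,65),0),((228,200),130),((437,188),130),((226,227),130),((438,215),130),((265,155),0),((390,149),0),((270,257),22),((392,250),22)): print(u,onz(w,u,z).round(1))
```

```text
(33, 6) [482.9 134.5 200. ]
(575, 2) [621.1 135.  200. ]
(237, 66) [484.8 134.6   0. ]
(395, 65) [621.9 135.1   0. ]
(228, 200) [506.1  57.2 130. ]
(437, 188) [619.6  63.8 130. ]
(226, 227) [503.4  41.  130. ]
(438, 215) [622.  48. 130.]
(265, 155) [504.7  56.4   0. ]
(390, 149) [622.7  61.8   0. ]
(270, 257) [507.7 -40.2  22. ]
(392, 250) [626.5 -32.8  22. ]
```

drive_tool(
  commands=[
    [[-0.035,0,0,0,0,0,0.045],[-0.035,0.005,0,0,0,0,0.045],[-0.035,0.005,0,0,0,0,0.045],[0,0,0.035,0,0,0,0.045],[0,0,0.035,0,0,0,0.045],[0,0,0.035,0,0,0,0.045],[0,0,0,0,1,0,0.045],[0,0,0,0,1,0,0.045],[0,0,0,0,0,0,0.045],[0,0,0,0,0,0,0.045]],
  ],
)

```text
t: 12.97
position: [564.9, -72.7, 60.9]
tool_rot: [0.705, 0.702, 0.073, -0.074]
wrist_force: [-0.2, -0.3, 0.2]
width: 0.526
```

Run:
```python
from h import *
c=env.capture("scene");w=env.capture("wrist");d=env.capture("side")
crop(c,270,410,150,280,5,"pics/s9.png");cv2.imwrite("pics/w9.png",w["frame"])
```

```text
(no output)
```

View pics/s9.png

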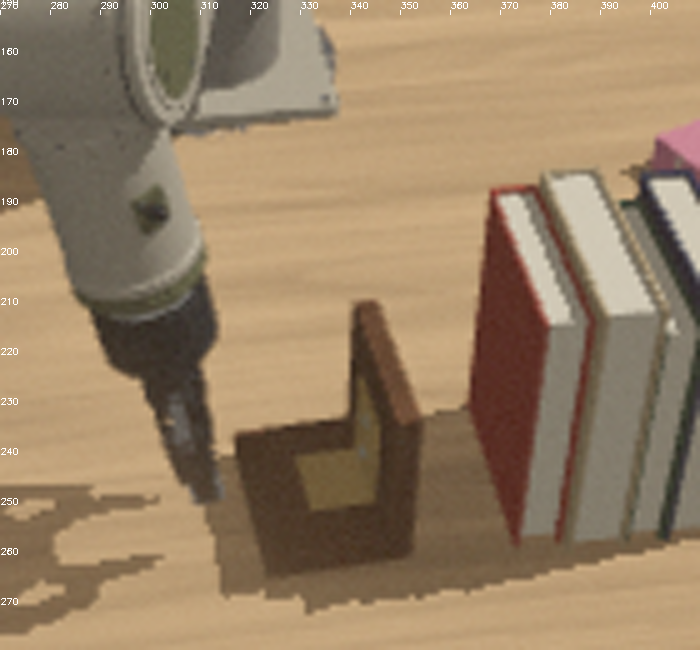

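View pics/w9.png

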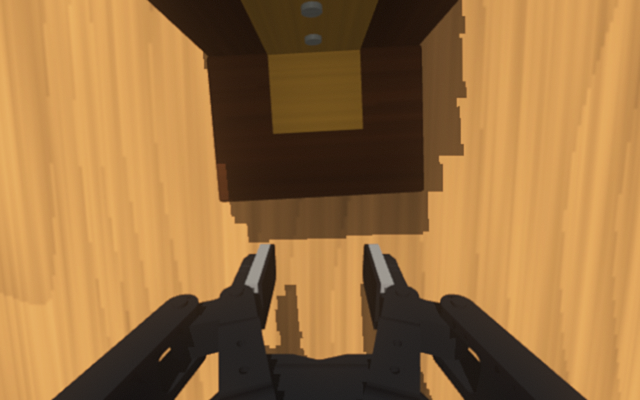

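drive_tool(
  commands=[
    [[-0.0035,0,0.0165,0,0,0,0.045],[-0.0037,0,0.0175,0,0,0,0.045],[0,0,0,0,0,0,0.045],[0.0059,0,0.0012,0,0,0,0.045],[0.0059,0,0.0012,0,0,0,0.045],[0.0039,0,0.0008,0,0,0,0.045],[0.0039,0,0.0008,0,0,0,0.045],[0.0039,0,0.0008,0,0,0,0.045],[0.0039,0,0.0008,0,0,0,0.045],[0.0039,0,0.0008,0,0,0,0.045]],
  ],
)

```text
t: 13.95
position: [565.7, -40.7, 28.0]
tool_rot: [0.704, 0.703, 0.074, -0.072]
wrist_force: [-0.0, -5.4, 2.0]
width: 0.524
```

Run:
```python
from h import *
c=env.capture("scene");w=env.capture("wrist");d=env.capture("side")
crop(c,270,410,150,280,5,"pics/s10.png");cv2.imwrite("pics/w10.png",w["frame"]);print(env.read_state()["wrist_force"])
```

```text
[ 0.51585049 -0.94143171  0.34368354]
```

View pics/s10.png

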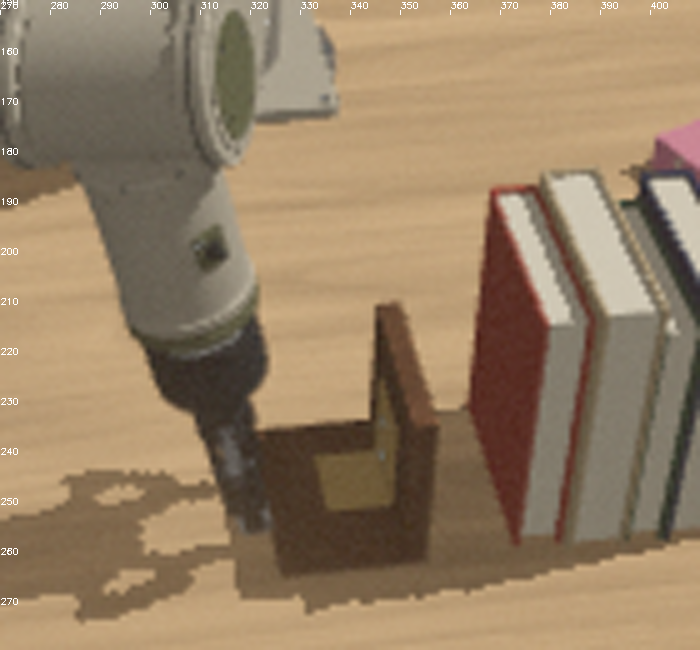

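View pics/w10.png

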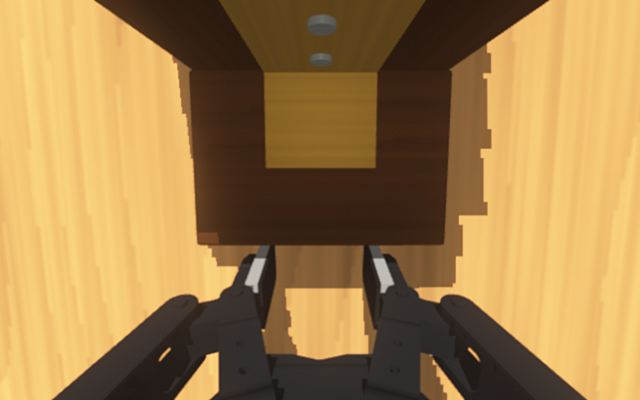

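Run:
```python
from h import *
w=env.capture("wrist")
for u in ((198,244),(445,243)): print(onz(w,u,22).round(1))
print(env.read_state()["position"])
```

```text
[508.9 -26.1  22. ]
[626.1 -25.8  22. ]
[565.43067645 -39.95809414  27.48355398]
```

drive_tool(
  commands=[
    [[0.0039,0,0.0009,0,0,0,0.045],[0.0039,0,0.0009,0,0,0,0.045],[0.0039,0,0.0009,0,0,0,0.045],[0.0039,0,0.0009,0,0,0,0.045],[0.0039,0,0.0009,0,0,0,0.045],[0.0039,0,0.0009,0,0,0,0.045],[0.0039,0,0.0009,0,0,0,0.045],[0.0039,0,0.0009,0,0,0,0.045],[0.0039,0,0.0009,0,0,0,0.045],[0.0039,0,0.0009,0,0,0,0.045]],
  ],
)

```text
t: 14.98
position: [566.2, -1.2, 27.3]
tool_rot: [0.704, 0.703, 0.074, -0.072]
wrist_force: [-0.3, -8.0, 6.3]
width: 0.528
```

drive_tool(
  commands=[
    [[0.0029,0,0.0006,0,0,0,0.045],[0.0029,0,0.0006,0,0,0,0.045],[0.0029,0,0.0006,0,0,0,0.045],[0.002,0,0.0004,0,0,0,0.045],[0.002,0,0.0004,0,0,0,0.045],[0.0015,0,0.0003,0,0,0,0.045],[0,0,0,0,0,0,0.045],[0,0,0,0,0,0,0.045],[0,0,0,0,0,0,0.045],[0,0,0,0,0,0,0.045]],
  ],
)

```text
t: 15.82
position: [566.1, 13.6, 27.2]
tool_rot: [0.704, 0.702, 0.074, -0.073]
wrist_force: [0.1, -6.2, 4.0]
width: 0.53
```

Run:
```python
from h import *
c=env.capture("scene");w=env.capture("wrist");d=env.capture("side")
crop(c,300,430,165,275,5,"pics/s11.png");cv2.imwrite("pics/w11.png",w["frame"]);print(env.read_state()["wrist_force"])
```

```text
[ 0.12101044 -5.32446978  3.81995134]
```

View pics/s11.png

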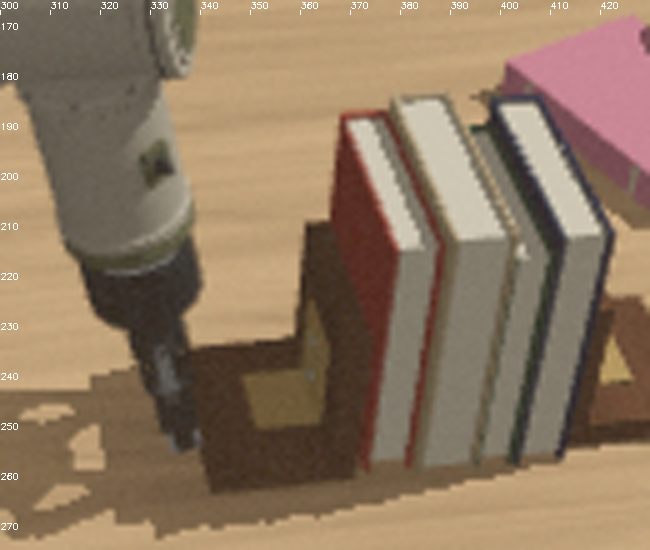

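View pics/w11.png

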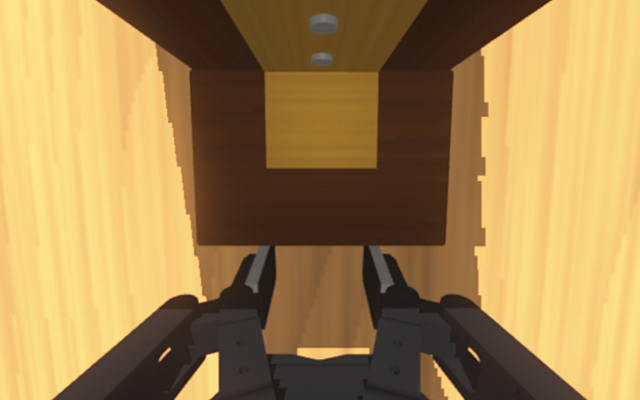

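drive_tool(
  commands=[
    [[0.001,0,0.0002,0,0,0,0.045],[0.001,0,0.0002,0,0,0,0.045],[0.001,0,0.0002,0,0,0,0.045],[0.001,0,0.0002,0,0,0,0.045],[0.001,0,0.0002,0,0,0,0.045],[0,0,0,0,0,0,0.045],[0,0,0,0,0,0,0.045],[0,0,0,0,0,0,0.045],[0,0,0,0,0,0,0.045],[0,0,0,0,0,0,0.045]],
  ],
)

```text
t: 16.8
position: [566.0, 18.7, 27.2]
tool_rot: [0.704, 0.702, 0.074, -0.073]
wrist_force: [0.5, -5.8, 4.7]
width: 0.527
```

drive_tool(
  commands=[
    [[0.001,0,0.0002,0,0,0,0.045],[0,0,0,0,0,0,0.045],[0.001,0,0.0002,0,0,0,0.045],[0,0,0,0,0,0,0.045],[0,0,0,0,0,0,0.045],[0,0,0,0,0,0,0.045],[0,0,0,0,0,0,0.045],[0,0,0,0,0,0,0.045],[0,0,0,0,0,0,0.045],[0,0,0,0,0,0,0.045]],
  ],
)

```text
t: 17.63
position: [566.0, 20.6, 27.2]
tool_rot: [0.704, 0.702, 0.074, -0.073]
wrist_force: [0.6, -5.9, 4.4]
width: 0.525
```

drive_tool(
  commands=[
    [[0.001,0,0.0002,0,0,0,0.045],[0,0,0,0,0,0,0.045],[0.0005,0,0.0001,0,0,0,0.045],[0,0,0,0,0,0,0.045],[0,0,0,0,0,0,0.045],[0,0,0,0,0,0,0.045],[0,0,0,0,0,0,0.045],[0,0,0,0,0,0,0.045],[0,0,0,0,0,0,0.045],[0,0,0,0,0,0,0.045]],
  ],
)

```text
t: 18.47
position: [566.1, 21.7, 27.2]
tool_rot: [0.704, 0.702, 0.074, -0.072]
wrist_force: [-0.1, -7.6, 5.6]
width: 0.528
```

Run:
```python
from h import *
c=env.capture("scene");d=env.capture("side");w=env.capture("wrist")
crop(c,300,430,165,275,5,"pics/s12.png");crop(d,265,385,60,205,4,"pics/d12.png")
for u in ((198,244),(445,244)): print(onz(w,u,22).round(1))
cv2.imwrite("pics/w12.png",w["frame"])
```

```text
[509.6  35.6  22. ]
[626.4  35.4  22. ]
```

View pics/s12.png

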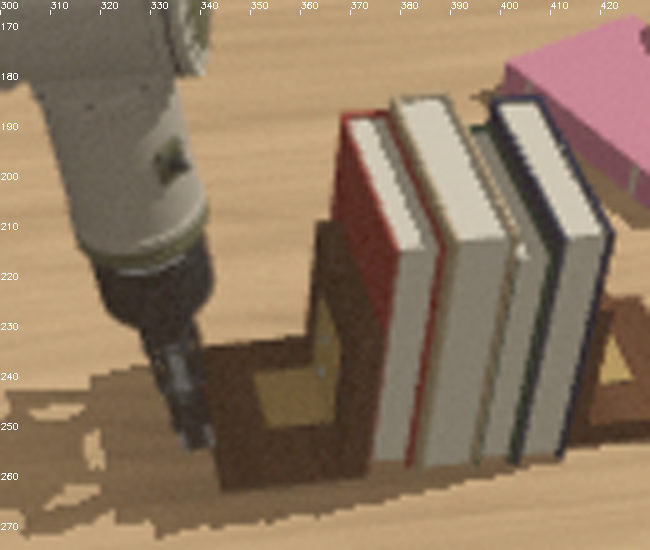

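View pics/w12.png

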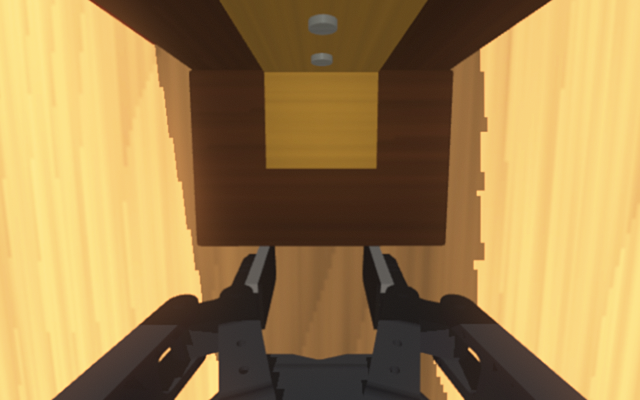

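drive_tool(
  commands=[
    [[0.001,0,0.0002,0,0,0,0.045],[0,0,0,0,0,0,0.045],[0.001,0,0.0002,0,0,0,0.045],[0,0,0,0,0,0,0.045],[0,0,0,0,0,0,0.045],[0,0,0,0,0,0,0.045],[0,0,0,0,0,0,0.045],[0,0,0,0,0,0,0.045],[0,0,0,0,0,0,0.045],[0,0,0,0,0,0,0.045]],
  ],
)

```text
t: 19.45
position: [566.2, 23.0, 27.3]
tool_rot: [0.704, 0.703, 0.074, -0.072]
wrist_force: [0.7, -12.3, 5.3]
width: 0.528
```

Force rose to 12 N: it is in contact. Back off and look.

drive_tool(
  commands=[
    [[-0.002,0,0,0,0,0,0.045],[-0.003,0,0,0,0,0,0.045],[-0.005,0,-0.001,0,0,0,0.045],[-0.01,0,-0.004,0,0,0,0.045],[-0.025,0,-0.02,0,0,0,0.045],[-0.02,0,-0.035,0,0,0,0.045],[0,0,-0.04,0,-1,0,0.045],[0,0,-0.04,0,-1,0,0.045],[0.03,0,-0.02,0,0,0,0.045],[0.02,0,0,0,0,0,0.045]],
  ],
)

```text
t: 20.28
position: [568.5, -13.1, 178.0]
tool_rot: [0.708, 0.706, 0.003, 0.004]
wrist_force: [0.8, 1.0, 0.5]
width: 0.529
```

drive_tool(
  commands=[
    [[0.03,0,-0.03,0,0,0,0.045],[0.03,0,-0.03,0,0,0,0.045],[0.02,0,-0.02,0,0,0,0.045],[0,0,0,0,0,0,0.045],[0,0,0,0,0,0,0.045],[0,0,0,0,0,0,0.045],[0,0,0,0,0,0,0.045],[0,0,0,0,0,0,0.045],[0,0,0,0,0,0,0.045],[0,0,0,0,0,0,0.045]],
  ],
)

```text
t: 21.12
position: [564.7, 64.9, 248.4]
tool_rot: [0.708, 0.706, -0.001, -0.0]
wrist_force: [0.4, 1.1, 0.3]
width: 0.527
```

Run:
```python
from h import *
c=env.capture("scene");w=env.capture("wrist")
crop(c,165,435,165,305,3-0,"pics/s13.png");crop(c,330,430,165,275,5,"pics/s13b.png");cv2.imwrite("pics/w13.png",w["frame"])
```

```text
(no output)
```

View pics/s13.png

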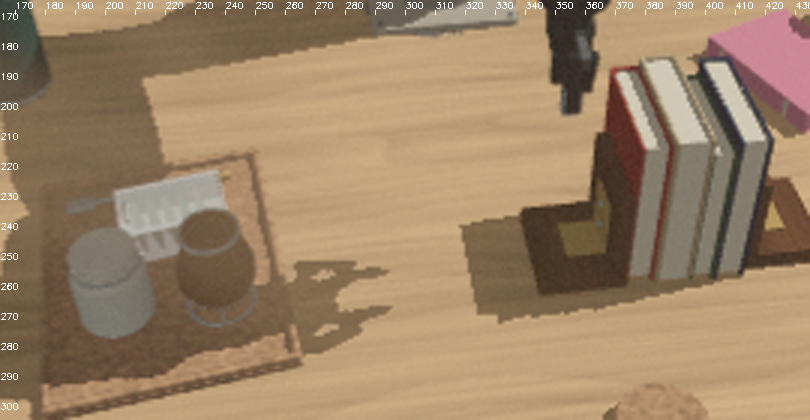

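View pics/s13b.png

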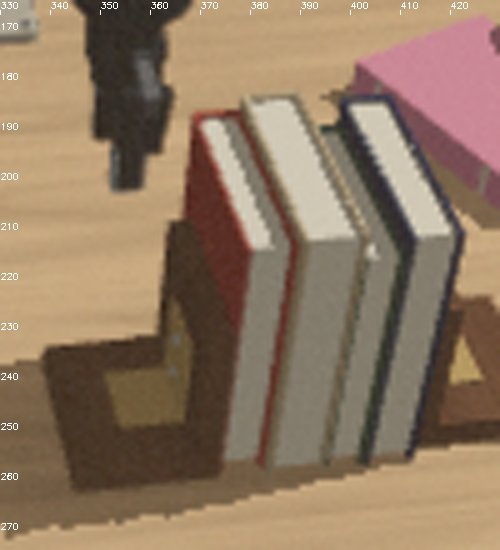

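View pics/w13.png

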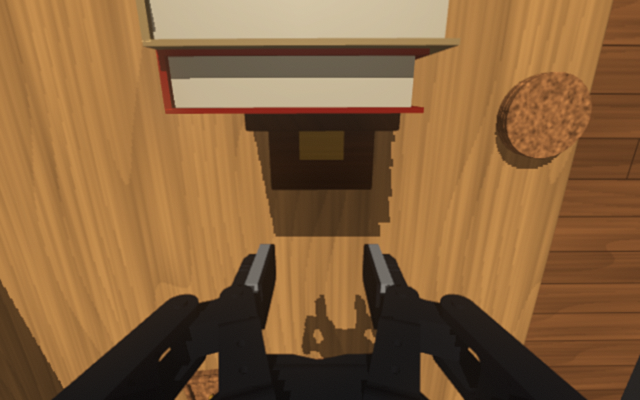

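Run:
```python
from h import *
w=env.capture("wrist")
for n,u,z in (("red",(165,112),200),("red",(423,110),200),("be",(247,130),130),("be",(399,129),130),("foot",(271,188),22),("foot",(373,188),22),("sand",(145,46),212),("sand",(458,44),212)): print(n,onz(w,u,z).round(1))
```

```text
red [482.6 136.  200. ]
red [621.5 136.8 200. ]
be [510.  118.1 130. ]
be [627.2 118.8 130. ]
foot [508.5  37.7  22. ]
foot [629.4  37.6  22. ]
sand [483.6 167.  212. ]
sand [631.  167.5 212. ]
```

```bash
python3 -c "
from rig import env
print(env.finish_job())"
```

```text
the job is handed in; nothing more can be done
None
```

I pushed the red book upright against the sand book, using two spread fingertips on its outer top edge while the bookend was still about 75 mm off. Then I pushed the bookend low on the end of its foot until the push force rose from about 6 N to 12 N, and backed off. The job is handed in at about 21 s; no verdict is reported.

**Final wrist-camera check (good to about 2 mm):**
- **Red book:** its outer top edge is at y ≈ 136.4 mm and the sand book's face at about 167 mm. That is 31 mm for a 32 mm book, so it is flush. It is turned about 0.01 rad or less.
- **Upright:** top and bottom edges lined up within 0.1 mm after the first push. I did not re-measure this after the bookend push, but the last scene picture shows it standing straight.
- **Bookend:** its face is at about 136.5 mm judged from the top of its board, or 137.7 mm judged from its foot. Either way it is within about 1 mm of the red book. It is square to within 0.01 rad and about 16 mm off centre (40 mm allowed).
- **Everything else:** the row and the tray look undisturbed in the scene picture, and the gripper was clear of everything.

**Readings that disagreed:** after the red book first dropped upright, the wrist view suggested a 10–14 mm gap to the sand book and the scene view about 6 mm. I pushed further until it met solid resistance (22 N). Later measurements put the gap at about 1 mm.

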